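# Secure a new parchment roll with the dispenser's cam lever

### The job

Finish changing the paper roll: push the knob of the dispenser's sliding rod until the new roll is pinned fully home between the two core plugs, then flip the cam lever right over centre, down to its stop at the back, so that the rod stays clamped there. Clear the old empty cardboard core off the right-hand end of the counter into the rubbish tub below, and leave everything else where it is.

Things in the scene. Friction and masses are not known exactly. Their poses are not given: they have to be found in the camera images.
- dispenser: fixed counter-top paper dispenser: steel base plate 170 mm (x) by 365 mm (y, -50 to +315), aluminium clamp head (46 x 40 mm, 104 mm high, clevis to 136 mm) at one end, steel cheek (130 mm high) at the other. Origin on the counter under the clamp head; x from its front (robot side) to its back, y along rod and roll from clamp head to cheek. Rod and roll axis at x = 0, 80 mm above the counter.
- plug_rod (a joint): travel in m of the steel rod (16 mm diameter) that slides through the clamp head along the dispenser's y: 0 = drawn out to -y, grows as it is pushed in to +y; 0.070 = roll pinned home, where the roll stops it. Starts at 0 to 0.018. Alone it slides at about 2 N, with the roll ahead at about 6 to 10 N. Unclamped it stays where left; with the lever over centre it holds about 35 N or more.
- knob_face (a point): centre of the outer (-y) flat face of the steel push knob (disc 50 mm in diameter, 14 mm thick, axis along the rod) on the rod's outer end, 80 mm above the counter, at dispenser y = -185 mm plus the rod's travel (-115 mm with the roll home).
- plug_flange (a point): centre of the pushing face of the rod's core plug: a 60 mm flange on the rod's inner end with a tapered nose 20 mm long, 34 mm thick, that enters the roll's core; at dispenser y = 30 mm plus the rod's travel. A like plug, fixed on the cheek, faces it: its flange face is at y = 280 mm.
- cam_lever (a joint): angle in rad of the steel cam lever on the clamp head: 0 = open, leaning 25 degrees from upright to the front (-x of the dispenser); grows as it swings up and over to the back (+x): upright at 0.44, level and pointing to the back on its stop at 2.0. Starts at 0 to 0.4. The cam bites from about 0.9; past centre (1.68) it eases on towards the stop. It stays where it is left.
- lever_pivot (a point): pivot of the cam lever on top of the clamp head, 126 mm above the counter at dispenser x = 0, y = 0; its axis runs along the dispenser's y. Closing takes most effort near 1.6 rad: about 5 to 8 N, square to the lever, 85 mm from the pivot.
- lever_tip (a point): free end of the cam lever, 112 mm from the pivot. The lever is a straight bar 10 to 12 mm thick and 18 to 26 mm wide (along the dispenser's y), centred on the line from the pivot to this point.
- roll: new roll of parchment paper, loose on two steel cradle bars of the dispenser, 90 mm in diameter, 180 mm long, 40 mm bore, about 0.8 kg; origin at its centre, 80 mm above the counter, its y axis along the roll. It starts 8 to 22 mm short of the fixed flange; pinned home its centre is at dispenser y = 190 mm.
- core: old empty cardboard core tube lying loose on the counter near its right-hand end, 48 mm outer diameter, 180 mm long, 4 mm wall, about 75 g; origin at its centre, 23 mm above the counter; x along the tube. It rolls easily. The counter ends at world y = -0.44 with a plain edge.
- tub_edge (a point): middle of the near long edge of the mouth (inner side, next to the counter) of the open grey plastic rubbish tub that stands on a utility cart against the right-hand end of the counter; the mouth reaches 254 mm either way along x and 348 mm towards -y from here, its rim 25 mm below the counter top, 109 mm deep inside.
- tub_stack: stack of four nested cream-coloured plastic tubs, 116 mm across, 114 mm high, near the back of the counter; origin at the centre of its underside. A bystander.
- spare_roll: spare roll of parchment paper standing on end, 90 mm across, 180 mm high, near the back of the counter; origin at the centre of its underside. A bystander, not the roll to be secured.
- oil_can: upright aluminium bottle with a white cap, 66 mm across, 200 mm high, near the back of the counter; origin at the centre of its underside. A bystander.
- scraper: bench scraper lying flat, about 120 x 150 mm, at most 23 mm high, black grip along one edge, between the robot and the dispenser; origin on the counter under its middle. A bystander.

How it is judged:
By the outcome, as a careful person would: the job done as asked, in the order asked, and still so for the second after the job is handed in, with the robot touching nothing.
It also fails if it takes over 64 s, if anything falls off the work surface, if the arm or the gripper's body presses on something with over 40 N, if the wrist force passes 120 N, or if a joint passes its speed limit or range.

### The arm

A 6-joint arm with a two-finger parallel gripper is mounted at the origin on the work surface. World frame = base frame: x ahead of the robot, y to its left, z up, the work surface at z = 0. Lengths are in mm, angles in degrees, forces in N, time in s.
With the tool pointing down it reaches from about 350 to 850 mm from the base axis. Payload 8.1 kg.
Tool frame: the origin (TCP) lies midway between the tips of the shut fingers; the grasp point (between the pads) lies 19 mm behind it (r.grip_point_offset is the distance from the TCP to the grasp point, in mm); z points along the fingers, y is the line along which they close (so a half turn about z gives the same grasp; the last joint's range is limited). The gripper opens to 85 mm and grips with 20 to 120 N. Pads are 22 mm wide; open, the fingers measure 114 mm over their backs; the gripper's body (76 mm by 85 mm) begins 54 mm behind the grasp point. The pads swing forward as they close: fully open they stand 13 mm farther back than shut.
Start: joints at [71.368, 7.471, 85.268, -0, 87.261, -4.893], TCP at [142.483, 582.841, 231.292] pointing down, gripper open.
Joint ranges: [-169.43, 169.43], [-51.17, 129.36], [1.28, 143.12], [-76.62, 256.62], [0, 156.53], [-152.29, 152.29]. Speed limits (degrees/s): [136.94, 136.94, 159.86, 180, 180, 180].

### API

Orientations are given as [roll, pitch, yaw] about the fixed x, y, z axes, in that order (R = Rz(yaw) Ry(pitch) Rx(roll)).
In Python, from bench import r gives the robot as it stands.
- The arm moves only by the shell command python3 -m inch 'ROWS' [FORCE]. ROWS is JSON, one flat list of numbers, 7 for each row, row after row: the shift along the world's x, y, z in m, then the turn, a rotation vector about the world's x, y, z in degrees, then the closure in counts, from 0 (fully open) to 255 (shut). A call has 1 to 10 rows; each row shifts and turns the commanded pose from where the row before left it; what a row does not reach is not made up. A row lasts 1/10 s, in which the tool goes at most 50 mm and 8.59 degrees, less where a joint would pass 70% of its speed; a pose out of reach is approached as far as the arm can. A call with a gripper value outside its range is refused whole. The fingers move at their own pace and stop on an object; FORCE is the grip in N (left out, the last holds). Time passes only in rows, so rows that do not move let the fingers close. It gives the time, the measured TCP pose, the force and the opening at its end, in the units of the state.
- r.sense(): the state, without advancing time (a new reading comes with each control period).
- r.snapshot(name): name is "side" or "top" or "wrist"; returns (picture, depth): 420x560x3 uint8, red, green, blue; 420x560 float32, mm along the optical axis (not along the pixel's ray), 0 where there is no reading.
- r.get_calibration(name): a dict with "fovy" (degrees; the focal length in pixels is half the picture's height over the tangent of half this angle, whatever the lens; pixels are square), "cx", "cy" (the principal point, pixels), "position" and "rotation" of the camera in the world; the wrist camera has in their place "tool_from_camera" (4x4, takes a point from camera to tool coordinates, whose origin is the TCP and whose axes are the flange's). Camera axes: x right, y up, looking along -z (the intrinsics and any distortion apply to the point x, -y, -z); pixel columns grow to the right and rows downward; lengths in mm; the calibration is good to about 2 mm. A picture is of the moment at which its call begins: read the wrist's pose just before it. get_calibration takes no time and is no camera call.
- r.hand_in(): hands the job in, once; it reports no verdict.
The state is a dict: "time": time; "joint_pos": joint angles; "qd": joint speeds; "joint_efforts": joint torques, N m; "tool_pos": TCP position; "tcp_rot": TCP orientation; "ft_force": force on the tool from outside, world axes, zero at the start; "wrist_torque": the same for the moment, N m; "finger_gap": finger opening in mm.
Only numpy, scipy, OpenCV 4.12 (cv2) and the standard library are available. Lean on these libraries where they do the work, as an engineer would, in place of code of your own. Each camera call takes 0.05 s, during which the arm holds its last target. There are 200 camera calls.

## Working session

There is one attempt and no reset: what is moved stays moved. The work goes in short steps, Python scripts to look and compute and a shell command to move; the robot and the scene stay as the last step left them, time stands still between calls to the robot, and variables do not carry over. Pictures are saved under pics/ and viewed, on a budget of 10 in all, crops included, one or two more only if the job needs it, and the job is handed in when it is done.

```bash
ls; mkdir -p pics; python3 - <<'E'
from bench import r
import cv2
for n in("side","top"):
    p,d=r.snapshot(n); cv2.imwrite(f"pics/{n}0.png",cv2.cvtColor(p,cv2.COLOR_RGB2BGR))
    import numpy as np; np.save(f"pics/{n}0.npy",d); c=r.get_calibration(n); print({k:(np.round(v,3).tolist() if not isinstance(v,str) else v) for k,v in c.items()})
print(r.sense()); print(r.get_calibration("wrist"))
E
```

```text
pics
{'fovy': 46.391, 'cx': 278.217, 'cy': 210.469, 'position': [245.083, 746.109, 674.247], 'rotation': [59.771, -1.367, -157.609]}
{'fovy': 45.815, 'cx': 281.185, 'cy': 215.352, 'position': [361.198, -110.533, 1157.519], 'rotation': [12.295, -0.288, -90.815]}
{'time': 0.1, 'joint_pos': array([ 7.13675796e+01,  7.51208513e+00,  8.53229500e+01,  2.60440849e-03,
        8.72610640e+01, -4.89569920e+00]), 'qd': array([ 0.04343095,  0.02742304, -0.1458141 , -0.02090135,  0.00120822,
        0.02440849]), 'joint_efforts': array([ 1.40347416e-03, -5.70953536e+01, -5.01939690e+01, -1.32563032e-04,
        8.20616609e-03,  1.59380426e-05]), 'tool_pos': array([142.30839753, 582.37513488, 230.33658966]), 'tcp_rot': array([-1.79904473e+02, -1.07930352e-02,  1.66263143e+02]), 'ft_force': array([ 0.35783639, -0.2809224 ,  0.00662475]), 'wrist_torque': array([-0.02817965,  0.00503841, -0.00482532]), 'finger_gap': 85.50834963325308}
{'fovy': 67.81783428756172, 'cx': 276.4252051525689, 'cy': 212.6393888953925, 'tool_from_camera': array([[-5.47324248e-04,  9.52447577e-01,  3.04702006e-01,
         7.73248422e+01],
       [ 9.99999702e-01,  3.55308015e-04,  6.85626688e-04,
         7.32964466e-01],
       [ 5.44760413e-04,  3.04702291e-01, -9.52447488e-01,
        -1.41666337e+02],
       [ 0.00000000e+00,  0.00000000e+00,  0.00000000e+00,
         1.00000000e+00]])}
```

View pics/top0.png

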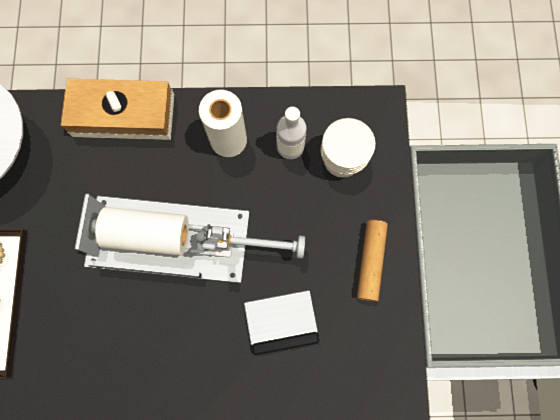

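View pics/side0.png

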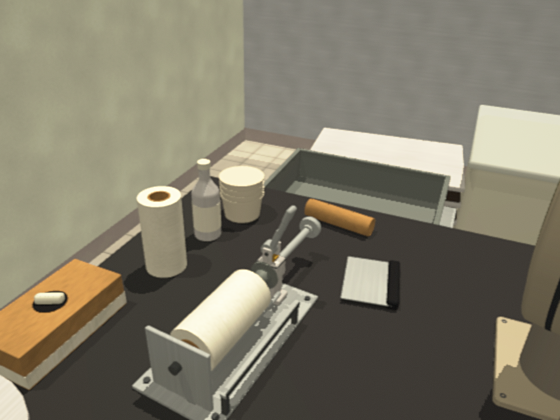

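The top view shows the cheek at (88,225), roll centre (142,231), clamp head (215,238), knob (300,246), core (372,261, ends 375,222 and 369,299) and tub at the right. The side view shows the lever near (290,225), leaning to the front, and the knob at (311,228).

```bash
cat >h.py <<'E'
import numpy as np,cv2
from scipy.spatial.transform import Rotation as R
from bench import r
def cam(n,s=None):
    c=r.get_calibration(n); f=210/np.tan(np.radians(c["fovy"]/2))
    if n=="wrist":
        T=np.eye(4);T[:3,:3]=R.from_euler("xyz",s["tcp_rot"],degrees=True).as_matrix();T[:3,3]=s["tool_pos"]
        T=T@c["tool_from_camera"]
    else:
        T=np.eye(4);T[:3,:3]=R.from_euler("xyz",c["rotation"],degrees=True).as_matrix();T[:3,3]=c["position"]
    return f,c["cx"],c["cy"],T
def cloud(d,C):
    f,cx,cy,T=C; v,u=np.indices(d.shape)
    P=np.stack([(u-cx)/f*d,-(v-cy)/f*d,-d],-1)@T[:3,:3].T+T[:3,3]
    P[d==0]=np.nan; return P
def proj(p,C):
    f,cx,cy,T=C; q=(np.atleast_2d(p)-T[:3,3])@T[:3,:3]
    return np.c_[cx-f*q[:,0]/q[:,2],cy+f*q[:,1]/q[:,2]]
def tri(pixC): # list of ((u,v),C) -> point by least squares
    A=0;b=0
    for (u,v),(f,cx,cy,T) in pixC:
        g=T[:3,:3]@np.array([(u-cx)/f,-(v-cy)/f,-1]);g/=np.linalg.norm(g)
        M=np.eye(3)-np.outer(g,g);A=A+M;b=b+M@T[:3,3]
    return np.linalg.solve(A,b)
E
python3 - <<'E'
from h import *
np.set_printoptions(precision=1,suppress=True)
dt=np.load("pics/top0.npy");ds=np.load("pics/side0.npy")
Pt=cloud(dt,cam("top"));Ps=cloud(ds,cam("side"))
for u,v in[(30,170),(300,246),(372,261),(375,222),(369,299),(215,238),(270,243),(142,231),(320,240),(425,250),(433,360),(417,150),(500,250),(280,320),(347,140),(244,275),(247,213),(95,200)]: print("top",u,v,Pt[v,u])
for u,v in[(340,217),(311,228),(270,255),(220,310),(370,280),(293,212),(280,235)]: print("side",u,v,Ps[v,u])
# roll axis
def box(P,x,y,z):
    Q=P.reshape(-1,3);return Q[(Q[:,0]>x[0])&(Q[:,0]<x[1])&(Q[:,1]>y[0])&(Q[:,1]<y[1])&(Q[:,2]>z[0])&(Q[:,2]<z[1])]
c=Pt[255:266,365:380].reshape(-1,3)
core=Pt[215:305,350:392].reshape(-1,3);core=core[core[:,2]>15];print("core n",len(core),core.min(0),core.max(0),core.mean(0))
E
python3 - <<'E'
from h import *
p,d=r.snapshot("top")
a=cv2.resize(p[190:300,60:320],None,fx=3,fy=3,interpolation=cv2.INTER_CUBIC)
p,d=r.snapshot("side")
b=cv2.resize(p[190:300,230:400],None,fx=3,fy=3,interpolation=cv2.INTER_CUBIC)
cv2.imwrite("pics/z1.png",cv2.cvtColor(cv2.copyMakeBorder(a,0,0,0,0,0),cv2.COLOR_RGB2BGR));cv2.imwrite("pics/z2.png",cv2.cvtColor(b,cv2.COLOR_RGB2BGR))
o=np.zeros((600,780,3),np.uint8);a=cv2.resize(a,(780,330));o[:330]=a;b=cv2.resize(b,(417,270));o[330:,:417]=b
cv2.imwrite("pics/zz.png",cv2.cvtColor(o,cv2.COLOR_RGB2BGR))
E
```

```text
top 30 170 [735.6 490.3  -4.9]
top 300 246 [ 522.7 -158.3  106.3]
top 372 261 [ 496.  -322.5   43.6]
top 375 222 [ 585.1 -333.8   45.6]
top 369 299 [ 413.6 -318.7    2.8]
top 215 238 [530.4  14.5 176.2]
top 270 243 [533.5 -94.   84.4]
top 142 231 [556.3 175.2 124.5]
top 320 240 [ 552.5 -210.6    0.9]
top 425 250 [ 544.3 -496.5 -132.4]
top 433 360 [ 273.2 -469.8  -46.2]
top 417 150 [ 782.1 -463.4  -24.7]
top 500 250 [ 541.6 -693.3 -132. ]
top 280 320 [ 369.2 -113.7   12.5]
top 347 140 [ 758.1 -267.8  114. ]
top 244 275 [473.  -31.4  -2.6]
top 247 213 [618.9 -38.8   5.7]
top 95 200 [633.5 291.   91.6]
side 340 217 [ 491.8 -303.9   38.5]
side 311 228 [ 517.6 -144.4   90.5]
side 270 255 [540.4  36.3 127.3]
side 220 310 [556.3 208.4 123.4]
side 370 280 [ 367.3 -114.7   13.7]
side 293 212 [502.3  23.4 225.3]
side 280 235 [524.7  27.2 171.8]
core n 1678 [ 408.1 -365.    18.9] [ 592.5 -288.4   53. ] [ 499.3 -324.    41.4]
```

View pics/zz.png

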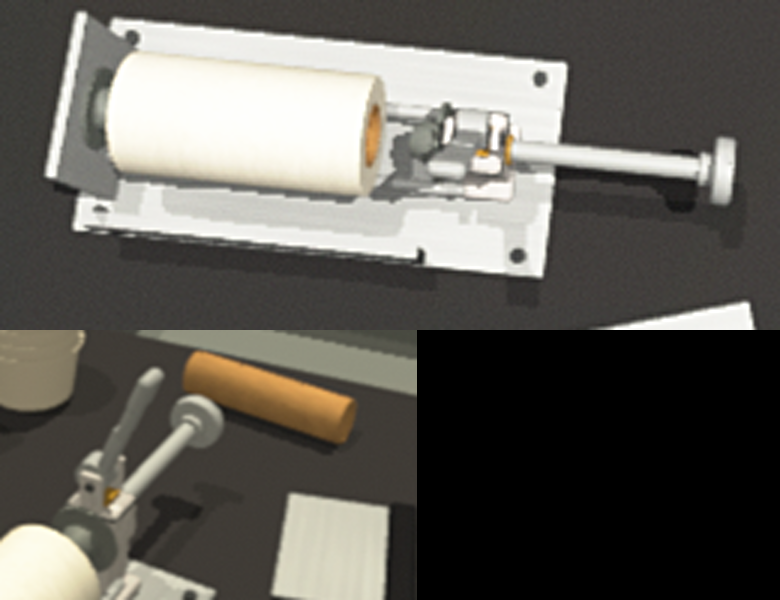

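The zoom shows plate corners at (115,18), (566,62), (545,276), (75,230). The lever is nearly fully open and the knob disc is at x 703-736.

```bash
python3 - <<'E'
from h import *
np.set_printoptions(precision=1,suppress=True)
dt=np.load("pics/top0.npy");ds=np.load("pics/side0.npy")
Ct=cam("top");Cs=cam("side");Pt=cloud(dt,Ct);Ps=cloud(ds,Cs)
def ray(u,v,z,C):
    f,cx,cy,T=C;g=T[:3,:3]@np.array([(u-cx)/f,-(v-cy)/f,-1]);return T[:3,3]+g*(z-T[2,3])/g[2]
co=np.array([ray(60+x/3,190+y/3,6,Ct) for x,y in[(115,18),(566,62),(545,276),(75,230)]]);print("corners",co)
e=[co[i]-co[(i+1)%4] for i in range(4)];print([np.linalg.norm(q) for q in e],[np.degrees(np.arctan2(q[1],q[0])) for q in e])
# rod fit: for columns 238..290 in top
pts=[]
for u in range(238,291):
    col=Pt[225:262,u];m=(col[:,2]>60)&(col[:,2]<110)
    if m.sum()>=3: pts.append(col[m].mean(0))
pts=np.array(pts);k=np.polyfit(pts[:,1],pts[:,0],1);print("rod x=",k,"yaw",np.degrees(np.arctan(-k[0])),pts[:,2].mean())
yaw=np.arctan(-k[0]);ex=np.array([np.cos(yaw),np.sin(yaw),0]);ey=np.array([-np.sin(yaw),np.cos(yaw),0])
Q=Pt[200:260,60:320].reshape(-1,3);Q=Q[Q[:,2]>60];s=Q@ey;x=Q@ex
# roll edges/x extents
m=(Q[:,2]>95)&(s<350)
print("plate s",co@ey,"x",co@ex)
rod=np.array([k[1],0,0]);print("rod x'",rod@ex)
kn=Pt[232:262,292:310].reshape(-1,3);kn=kn[kn[:,2]>60];print("knob s",np.sort(kn@ey)[[2,10,-10,-3]],"x",(kn@ex).min(),(kn@ex).max(),kn[:,2].max())
kn=Ps[210:250,295:330].reshape(-1,3);kn=kn[(kn[:,2]>50)&(kn[:,2]<120)&(kn[:,1]<-100)&(kn[:,1]>-230)];print("knob side",len(kn),np.percentile(kn@ey,[2,50,98]),np.percentile(kn@ex,[2,98]))
L=Ps[195:250,265:310].reshape(-1,3);L=L[L[:,2]>145];print("lever",len(L));print(np.c_[L@ex,L@ey,L[:,2]][::12])
E
```

```text
corners [[665.1 315.9   6. ]
 [624.5 -42.8   6. ]
 [456.2 -26.6   6. ]
 [496.5 335.9   6. ]]
[np.float64(361.02841139557535), np.float64(169.08393942633967), np.float64(364.8057293071599), np.float64(169.78923462335197)] [np.float64(83.54167364630314), np.float64(-5.487019254196849), np.float64(-96.34412123295263), np.float64(173.23447785996834)]
rod x= [  0.1 542.8] yaw -6.563896901477585 85.6634645319303
plate s [389.9  28.9  25.7 390.5] x [624.6 625.3 456.2 454.8]
rod x' 539.2799348977755
knob s [-106.4 -105.5  -82.7  -80.5] x 515.1383923638848 563.3874378710972 107.72772484769052
knob side 387 [-103.2  -92.5  -43.3] [516.4 560.8]
lever 313
[[504.7  72.9 231.6]
 [504.4  81.4 231.7]
 [498.5  80.8 231. ]
 [496.7  76.1 227.2]
 [505.6  90.3 227.4]
 [501.8  89.6 226. ]
 [497.4  90.3 225.7]
 [497.9  81.  218.7]
 [509.   90.9 216. ]
 [505.8  89.  214. ]
 [501.5  89.4 213.4]
 [503.9  76.2 203.7]
 [506.4  91.2 206.4]
 [516.   88.4 197.5]
 [508.6  86.5 196.7]
 [515.3  89.3 191.7]
 [513.6  76.3 183. ]
 [516.5  90.6 185.4]
 [527.8  85.2 174.3]
 [520.1  87.5 175.9]
 [531.4  86.2 166.9]
 [522.5  86.7 167.9]
 [533.6  85.9 159.2]
 [526.2  87.4 160.3]
 [539.1  83.6 149.1]
 [529.1  85.8 151.6]
 [529.8  84.2 145.8]]
```

```bash
python3 -m inch '[0.019,-0.0394,0.01,0,0,0.74,255, 0.019,-0.0394,0.01,0,0,0.74,255, 0.019,-0.0394,0.01,0,0,0.74,255, 0.019,-0.0394,0.01,0,0,0.74,255, 0.019,-0.0394,0.01,0,0,0.74,255, 0.019,-0.0394,0.01,0,0,0.74,255, 0.019,-0.0394,0.01,0,0,0.74,255, 0.019,-0.0394,0.01,0,0,0.74,255, 0.019,-0.0394,0.01,0,0,0.74,255, 0.019,-0.0394,0.01,0,0,0.74,255]' 80
python3 -m inch '[0.019,-0.0394,0,0,0,0,255, 0.019,-0.0394,0,0,0,0,255, 0.019,-0.0394,0,0,0,0,255, 0.019,-0.0394,0,0,0,0,255, 0.019,-0.0394,0,0,0,0,255, 0.019,-0.0394,0,0,0,0,255, 0.019,-0.0394,0,0,0,0,255, 0.019,-0.0394,0,0,0,0,255, 0.019,-0.0394,0,0,0,0,255, 0.019,-0.0394,0,0,0,0,255]'
python3 -c "
from h import *
s=r.sense();print(s)
p,d=r.snapshot('wrist');cv2.imwrite('pics/w1.png',cv2.cvtColor(p,cv2.COLOR_RGB2BGR));np.save('pics/w1.npy',d)
P=cloud(d,cam('wrist',s))
ey=np.array([.1115,.9937,0])
k=P.reshape(-1,3);m=(k[:,2]>60)&(k[:,2]<112)&(abs(k[:,0]-524)<35)&(k[:,1]>-190)&(k[:,1]<-145);k=k[m];print(len(k),np.percentile(k,[1,50,99],axis=0),np.percentile(k@ey,[1,5,95]))
"
```

```text
time: 1.2
tool_pos: [332.7, 187.2, 331.7]
tcp_rot: [180.0, 0.0, 173.7]
ft_force: [0.1, 0.2, -0.0]
finger_gap: 0.0
time: 2.2
tool_pos: [522.9, -207.0, 331.1]
tcp_rot: [180.0, -0.0, 173.6]
ft_force: [0.2, 0.4, 1.1]
finger_gap: 0.1
{'time': 2.2, 'joint_pos': array([-2.68218666e+01,  5.18272453e-01,  8.22384409e+01,  7.14571359e-03,
        9.72481309e+01, -1.10467184e+02]), 'qd': array([-28.53222746,  48.91708783, -48.45226691,   0.26579648,
        -0.96238205, -28.56868052]), 'joint_efforts': array([  1.17953785, -55.70275426, -45.58215022,  -0.31748842,
         0.10644356,   0.94136886]), 'tool_pos': array([ 522.92637094, -206.97659107,  331.05067444]), 'tcp_rot': array([ 1.79991665e+02, -2.05964609e-03,  1.73646219e+02]), 'ft_force': array([0.17344799, 0.39639556, 1.09531128]), 'wrist_torque': array([-0.00996336, -0.03260944,  0.03948748]), 'finger_gap': 0.10641901542333725}
633 [[ 502.3203387  -169.0297155    63.34578623]
 [ 523.80106183 -159.87471869   96.57624948]
 [ 548.17716209 -145.28893523  104.59546532]] [-107.60432244 -107.4963087   -87.68428224]
```

```bash
python3 -m inch '[0,0,-0.035,0,0,0,255, 0,0,-0.04,0,0,0,255, 0,0,-0.04,0,0,0,255, 0,0,-0.04,0,0,0,255, 0,0,-0.04,0,0,0,255, 0,0,-0.04,0,0,0,255, 0,0,-0.03,0,0,0,255, 0,0,0,0,0,0,255]'
python3 -m inch '[0.0008,0.007,0,0,0,0,255, 0.0008,0.007,0,0,0,0,255, 0.0008,0.007,0,0,0,0,255, 0.0008,0.007,0,0,0,0,255, 0.0008,0.007,0,0,0,0,255, 0.0008,0.007,0,0,0,0,255, 0.0008,0.007,0,0,0,0,255, 0.0008,0.007,0,0,0,0,255]'
```

```text
time: 3.05
tool_pos: [518.4, -203.1, 60.7]
tcp_rot: [179.8, -0.5, 173.7]
ft_force: [-1.0, -0.1, -0.2]
finger_gap: 0.4
time: 3.85
tool_pos: [529.6, -148.8, 66.9]
tcp_rot: [-180.0, 0.1, 173.7]
ft_force: [1.2, -2.3, 3.6]
finger_gap: 0.4
```

```bash
python3 -m inch '[0.0006,0.006,-0.001,0,0,0,255, 0.0006,0.006,-0.001,0,0,0,255, 0.0006,0.006,0,0,0,0,255, 0.0006,0.006,0,0,0,0,255]'
python3 -m inch '[0.0004,0.004,0,0,0,0,255, 0,0,0,0,0,0,255]'
python3 -c "
from h import *
p,d=r.snapshot('top');cv2.imwrite('pics/t2.png',cv2.cvtColor(cv2.resize(p[190:300,60:320],None,fx=3,fy=3),cv2.COLOR_RGB2BGR))"
```

```text
time: 4.25
tool_pos: [532.5, -126.0, 66.2]
tcp_rot: [-179.9, 0.2, 173.7]
ft_force: [-1.3, -7.4, 11.7]
finger_gap: -0.1
time: 4.45
tool_pos: [533.0, -121.4, 66.2]
tcp_rot: [-179.9, 0.2, 173.7]
ft_force: [-0.9, -4.0, 12.2]
finger_gap: -0.1
```

View pics/t2.png

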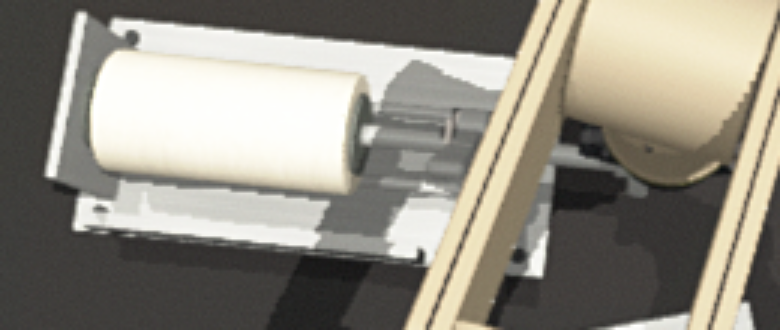

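The roll's left end has moved up to the fixed plug at (92,110) and the rod flange is at its right face, so it is nearly home. The upward force suggests the knob's rim is on the sloping upper part of the fingers. I'll back off, raise the tool and push with the tips.

```bash
python3 -m inch '[-0.001,-0.012,0,0,0,0,255, -0.001,-0.012,0,0,0,0,255, 0,0,0.012,0,0,0,255, 0,0,0.012,0,0,0,255, 0,0,0,0,0,0,255]'
python3 -c "
from h import *
p,d=r.snapshot('side');cv2.imwrite('pics/s2.png',cv2.cvtColor(cv2.resize(p[170:300,180:380],None,fx=4,fy=4,interpolation=cv2.INTER_CUBIC),cv2.COLOR_RGB2BGR))"
python3 -m inch '[0.0008,0.008,0,0,0,0,255, 0.0008,0.008,0,0,0,0,255,0.0005,0.005,0,0,0,0,255]'
```

```text
time: 5.0
tool_pos: [531.2, -145.6, 90.9]
tcp_rot: [-180.0, 0.2, 173.6]
ft_force: [0.5, -0.6, 1.4]
finger_gap: -0.2
time: 5.35
tool_pos: [531.5, -122.8, 87.8]
tcp_rot: [180.0, -0.1, 173.7]
ft_force: [0.1, 0.6, -0.2]
finger_gap: -0.3
```

View pics/s2.png

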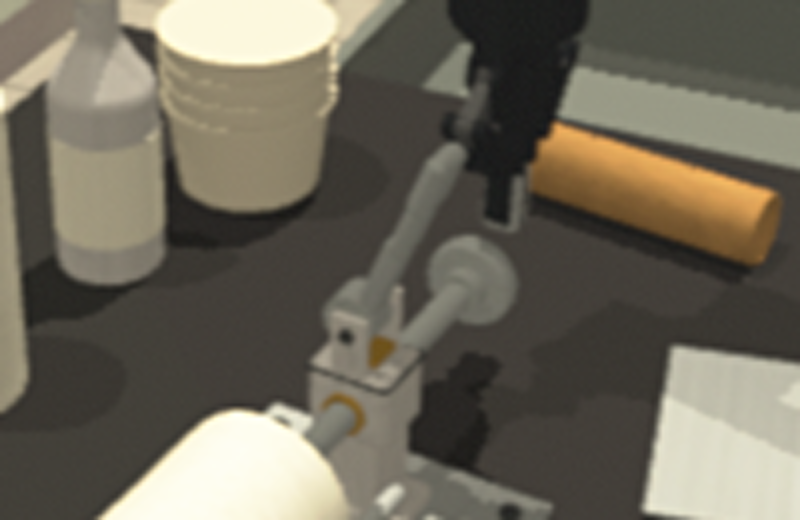

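```bash
python3 -m inch '[0.0004,0.004,-0.002,0,0,0,255, 0.0004,0.004,-0.002,0,0,0,255, 0.0002,0.002,0,0,0,0,255]'
python3 -m inch '[0.0003,0.003,0,0,0,0,255, 0,0,0,0,0,0,255]'
python3 -m inch '[0.0003,0.003,0,0,0,0,255, 0,0,0,0,0,0,255]'
python3 -m inch '[0.0003,0.003,0,0,0,0,255, 0,0,0,0,0,0,255]'
```

```text
time: 5.65
tool_pos: [533.4, -115.2, 84.9]
tcp_rot: [-179.8, 0.1, 173.7]
ft_force: [0.0, -7.2, 2.8]
finger_gap: 0.0
time: 5.85
tool_pos: [533.8, -112.0, 84.9]
tcp_rot: [-179.9, 0.1, 173.7]
ft_force: [0.2, -5.4, 3.4]
finger_gap: -0.2
time: 6.05
tool_pos: [533.8, -111.6, 85.0]
tcp_rot: [-179.6, 0.1, 173.6]
ft_force: [-1.2, -18.9, 1.8]
finger_gap: -0.2
time: 6.25
tool_pos: [533.9, -111.4, 85.1]
tcp_rot: [-179.4, 0.1, 173.6]
ft_force: [-2.7, -29.8, 0.6]
finger_gap: -0.2
```

```bash
python3 -m inch '[-0.001,-0.012,0,0,0,0,255, -0.002,-0.018,0,0,0,0,255, 0,0,0.043,0,0,0,255, 0,0,0.043,0,0,0,255, 0,0,0.043,0,0,0,255, 0,0,0.043,0,0,0,255, 0,0,0.043,0,0,0,255,0,0,0,0,0,0,255]'
python3 -m inch '[-0.0165,0.04,0,0,0,0,255, -0.0165,0.04,0,0,0,0,255, -0.0165,0.04,0,0,0,0,255, -0.0165,0.04,0,0,0,0,255, 0,0,0,0,0,0,255, 0,0,0,0,0,0,255]'
python3 - <<'E'
from h import *
s=r.sense()
p,d=r.snapshot('wrist');q,ds=r.snapshot('side')
o=np.zeros((420,800,3),np.uint8);o[:,:400]=cv2.resize(p,(400,300))[:420].repeat(1,0) if 0 else cv2.copyMakeBorder(cv2.resize(p,(400,300)),0,120,0,0,0)
o[:260,400:]=cv2.resize(q[170:300,180:380],(400,260),interpolation=cv2.INTER_CUBIC)
cv2.imwrite('pics/w3.png',cv2.cvtColor(o,cv2.COLOR_RGB2BGR))
ex=np.array([.9937,-.1115,0]);ey=np.array([.1115,.9937,0])
np.set_printoptions(precision=1,suppress=True)
for nm,P in(("w",cloud(d,cam('wrist',s))),("s",cloud(ds,cam('side')))):
    Q=P.reshape(-1,3);Q=np.c_[Q@ex,Q@ey,Q[:,2]]
    for z in(150,175,200,225):
        m=(abs(Q[:,2]-z)<8)&(abs(Q[:,0]-515)<50)&(abs(Q[:,1]-78)<30)
        if m.sum()>4: print(nm,z,m.sum(),np.percentile(Q[m],[5,50,95],axis=0))
    m=(Q[:,2]>60)&(Q[:,2]<108)&(abs(Q[:,0]-540)<30)&(Q[:,1]<-10)&(Q[:,1]>-60)
    if m.sum()>4: print("knob",nm,m.sum(),np.percentile(Q[m],[2,50,98],axis=0))
E
```

```text
time: 7.05
tool_pos: [533.5, -135.7, 307.1]
tcp_rot: [-179.9, 0.6, 173.7]
ft_force: [0.5, -0.2, 0.7]
finger_gap: 0.0
time: 7.65
tool_pos: [464.4, 25.9, 298.9]
tcp_rot: [-180.0, -0.0, 173.8]
ft_force: [-1.0, -0.6, -0.1]
finger_gap: 0.3
knob w 814 [[516.7 -36.   68.4]
 [534.2 -24.4  91.8]
 [559.4 -11.6 104. ]]
s 150 55 [[525.4  73.2 142.2]
 [531.8  84.6 148.9]
 [546.   86.8 156.7]]
s 175 44 [[515.7  76.  168.4]
 [520.9  84.7 175. ]
 [528.7  87.3 181.2]]
s 200 44 [[503.2  73.1 193. ]
 [509.9  85.8 199.1]
 [516.6  89.4 207.5]]
s 225 96 [[495.7  68.3 217.7]
 [499.9  84.7 227.7]
 [507.1  89.9 231.9]]
knob s 327 [[516.6 -36.4  65. ]
 [533.4 -24.9  90.9]
 [560.8 -11.5 106.9]]
```

View pics/w3.png

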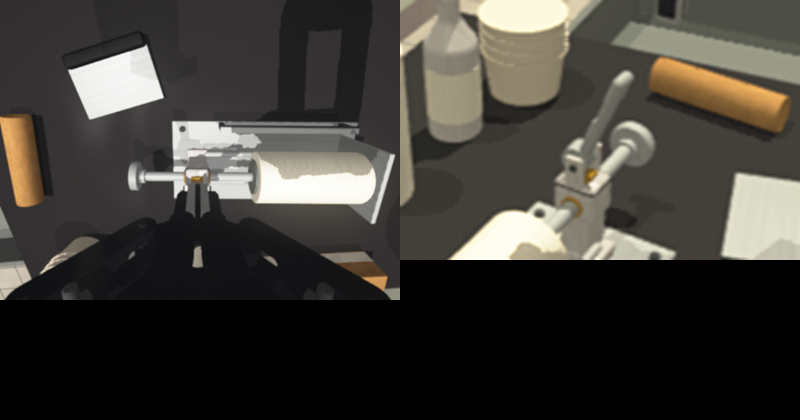

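The wrist view shows the knob at (137,177), the roll between both plugs, and the open lever under the fingers. The knob face measures s≈-37, a travel of 70 mm from its start, so the roll is home. Next is the lever.

```bash
python3 -m inch '[0,0,-0.03,0,0,0,255, 0,0,-0.032,0,0,0,255, 0,0,-0.032,0,0,0,255, 0,0,0,0,0,0,255]'
python3 -m inch '[0.008,-0.0009,0.001,0,0,0,255, 0.008,-0.0009,0.001,0,0,0,255, 0.008,-0.0009,0.001,0,0,0,255, 0.008,-0.0009,0.001,0,0,0,255, 0.008,-0.0009,0.001,0,0,0,255, 0.008,-0.0009,0.001,0,0,0,255, 0.008,-0.0009,0.001,0,0,0,255, 0.008,-0.0009,0.001,0,0,0,255]'
```

```text
time: 8.15
tool_pos: [461.8, 23.8, 200.0]
tcp_rot: [-180.0, -0.5, 173.5]
ft_force: [-0.5, -0.6, 0.4]
finger_gap: 0.2
time: 8.95
tool_pos: [529.4, 17.6, 213.3]
tcp_rot: [-180.0, -0.0, 173.7]
ft_force: [-0.4, 0.0, -0.1]
finger_gap: -0.1
```

```bash
python3 -m inch '[0.0072,-0.0008,0,0,0,0,255, 0.0072,-0.0008,-0.0008,0,0,0,255, 0.0072,-0.0008,-0.001,0,0,0,255, 0.0072,-0.0008,-0.0015,0,0,0,255, 0.0072,-0.0008,-0.002,0,0,0,255, 0.0072,-0.0008,-0.0025,0,0,0,255]'
python3 -m inch '[0.008,-0.0009,-0.005,0,0,0,255, 0.008,-0.0009,-0.006,0,0,0,255, 0.007,-0.0008,-0.006,0,0,0,255, 0.006,-0.0007,-0.006,0,0,0,255, 0.006,-0.0007,-0.007,0,0,0,255]'
python3 -m inch '[0.003,-0.0003,-0.007,0,0,0,255, 0.003,-0.0003,-0.007,0,0,0,255, 0.002,-0.0002,-0.007,0,0,0,255, 0.001,-0.0001,-0.007,0,0,0,255]'
```

```text
time: 9.55
tool_pos: [572.1, 12.8, 205.1]
tcp_rot: [-180.0, -0.1, 173.7]
ft_force: [-3.5, -0.4, -1.0]
finger_gap: 0.0
time: 10.05
tool_pos: [607.7, 8.7, 175.4]
tcp_rot: [-180.0, 0.0, 173.7]
ft_force: [-0.5, -0.5, 2.8]
finger_gap: -0.2
time: 10.45
tool_pos: [616.9, 7.9, 147.5]
tcp_rot: [180.0, 0.1, 173.7]
ft_force: [1.1, -0.4, 2.1]
finger_gap: -0.1
```

```bash
python3 -m inch '[0.001,0,-0.006,0,0,0,255, 0.001,0,-0.006,0,0,0,255, 0,0,-0.004,0,0,0,255, 0,0,0,0,0,0,255]'
python3 -m inch '[0,0,-0.004,0,0,0,255, 0,0,-0.004,0,0,0,255, 0,0,0,0,0,0,255]'
```

```text
time: 10.85
tool_pos: [617.8, 8.0, 132.5]
tcp_rot: [-180.0, -0.0, 173.7]
ft_force: [-3.4, -1.1, 10.1]
finger_gap: -0.3
time: 11.15
tool_pos: [618.6, 8.0, 131.2]
tcp_rot: [-180.0, 0.2, 173.7]
ft_force: [-27.7, 2.0, 52.0]
finger_gap: -0.4
```

```bash
python3 -m inch '[0,0,0.01,0,0,0,255, 0,0,0.04,0,0,0,255, 0,0,0.04,0,0,0,255, 0,0,0.04,0,0,0,255, 0,0,0.03,0,0,0,255, 0,0,0,0,0,0,255]'
python3 -m inch '[-0.0132,-0.0369,0,0,0,0.2,0, -0.0132,-0.0369,0,0,0,0.2,0, -0.0132,-0.0369,0,0,0,0.2,0, -0.0132,-0.0369,0,0,0,0.2,0, -0.0132,-0.0369,0,0,0,0.2,0, -0.0132,-0.0369,0,0,0,0.2,0, -0.0132,-0.0369,0,0,0,0.2,0, -0.0132,-0.0369,0,0,0,0.2,0, -0.0132,-0.0369,0,0,0,0,0,0,0,0,0,0,0,0]'
python3 - <<'E'
from h import *
r.snapshot('top')
s=r.sense();np.set_printoptions(precision=1,suppress=True)
p,d=r.snapshot('wrist');q,ds=r.snapshot('side')
o=np.zeros((300,800,3),np.uint8);o[:,:400]=cv2.resize(p,(400,300))
o[:260,400:]=cv2.resize(q[170:300,180:380],(400,260),interpolation=cv2.INTER_CUBIC)
cv2.imwrite('pics/w4.png',cv2.cvtColor(o,cv2.COLOR_RGB2BGR))
print(s['tool_pos'])
ex=np.array([.9937,-.1115,0]);ey=np.array([.1115,.9937,0])
P=cloud(ds,cam('side')).reshape(-1,3);Q=np.c_[P@ex,P@ey,P[:,2]]
m=(Q[:,2]>112)&(Q[:,2]<250)&(abs(Q[:,0]-590)<75)&(abs(Q[:,1]-78)<25);print("lever",m.sum(),np.percentile(Q[m],[2,50,98],axis=0));print(np.polyfit(Q[m][:,0],Q[m][:,2],1))
m=(Q[:,2]>60)&(Q[:,2]<108)&(abs(Q[:,0]-540)<30)&(Q[:,1]<-10)&(Q[:,1]>-60);print("knob",np.percentile(Q[m],[2,50,98],axis=0))
for nm,P in(("w",cloud(d,cam('wrist',s)).reshape(-1,3)),("s",P)):
    m=(P[:,2]>15)&(P[:,2]<60)&(abs(P[:,0]-499)<110)&(abs(P[:,1]+325)<60);C=P[m];print(nm,m.sum(),C.min(0),C.max(0),C.mean(0))
    t=C[C[:,2]>np.percentile(C[:,2],60)];print("ridge",np.polyfit(t[:,0]-499,t[:,1],1),t[:,2].mean())
E
```

```text
time: 11.75
tool_pos: [619.9, 7.9, 289.3]
tcp_rot: [180.0, 0.5, 173.7]
ft_force: [0.7, -0.5, 0.8]
finger_gap: 0.6
time: 12.75
tool_pos: [496.4, -327.9, 281.3]
tcp_rot: [180.0, -0.2, 175.0]
ft_force: [0.9, 0.2, -0.6]
finger_gap: 85.3
[ 497.5 -325.7  281.4]
lever 689 [[525.8  61.5 115.7]
 [569.4  83.3 132. ]
 [647.   97.5 137.7]]
[  0.  113.9]
knob [[516.4 -36.1  63.7]
 [533.2 -25.   91.2]
 [561.4 -13.  106.4]]
w 5197 [ 409.7 -364.9   20. ] [ 592.9 -288.7   48.6] [ 495.  -325.6   41.5]
ridge [  -0.2 -325.9] 45.613417894383446
s 1170 [ 408.6 -350.2   15. ] [ 591.7 -285.8   52.2] [ 497.3 -312.1   36.7]
ridge [  -0.2 -320.3] 46.74486531871662
```

View pics/w4.png

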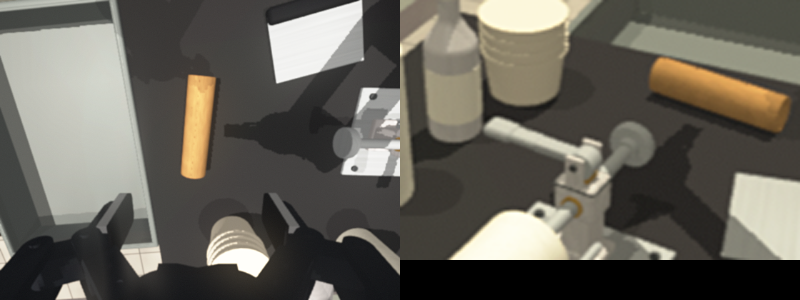

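The lever lies level on its stop, pointing to the back, at (487,128) to (580,155) in the right panel. The knob is still home. The core sits centred at about (500,-326) with its axis about -10°.

```bash
python3 -m inch '[0.002,0,-0.035,0,0,-1.5,0, 0,0,-0.04,0,0,-1.5,0, 0,0,-0.04,0,0,-1.5,0, 0,0,-0.04,0,0,0,0, 0,0,-0.04,0,0,0,0, 0,0,-0.04,0,0,0,0, 0,0,-0.022,0,0,0,0, 0,0,-0.013,0,0,0,0, 0,0,0,0,0,0,0]' 25
python3 -m inch '[0,0,0,0,0,0,255, 0,0,0,0,0,0,255, 0,0,0,0,0,0,255, 0,0,0,0,0,0,255, 0,0,0,0,0,0,255, 0,0,0,0,0,0,255, 0,0,0,0,0,0,255]'
```

```text
time: 13.8
tool_pos: [500.2, -322.0, 11.3]
tcp_rot: [179.9, -0.2, 170.8]
ft_force: [0.3, -0.4, 0.2]
finger_gap: 85.4
time: 14.5
tool_pos: [502.5, -325.2, 15.9]
tcp_rot: [-179.9, 0.2, 170.7]
ft_force: [-0.1, 0.8, 5.1]
finger_gap: 48.0
```

```bash
python3 -m inch '[0,0,0.03,0,0,0,255, 0,0,0.035,0,0,0,255, 0,0,0.035,0,0,0,255, 0,0,0,0,0,0,255]'
python3 -m inch '[-0.001,-0.025,0,0,0,0,255, -0.002,-0.035,0,0,0,0,255, -0.002,-0.035,0,0,0,0,255, -0.002,-0.035,0,0,0,0,255, -0.002,-0.035,0,0,0,0,255, -0.002,-0.035,0,0,0,0,255, -0.002,-0.035,0,0,0,0,255, -0.002,-0.035,0,0,0,0,255, 0,-0.005,0,0,0,0,255, 0,0,0,0,0,0,255]'
python3 -m inch '[0,0,-0.025,0,0,0,255, 0,0,-0.03,0,0,0,255, 0,0,-0.03,0,0,0,255, 0,0,-0.03,0,0,0,255, 0,0,-0.03,0,0,0,255, 0,0,-0.02,0,0,0,255, 0,0,0,0,0,0,255]'
```

```text
time: 14.9
tool_pos: [504.7, -327.0, 121.3]
tcp_rot: [-179.7, 0.6, 170.8]
ft_force: [0.6, -0.6, -0.2]
finger_gap: 48.0
time: 15.9
tool_pos: [485.3, -600.1, 112.7]
tcp_rot: [180.0, -0.0, 170.7]
ft_force: [0.8, 1.0, -1.7]
finger_gap: 47.5
time: 16.6
tool_pos: [484.6, -595.3, -56.1]
tcp_rot: [179.7, -0.3, 170.8]
ft_force: [-0.7, 1.1, -1.9]
finger_gap: 47.7
```

```bash
python3 -m inch '[0,0,-0.015,0,0,0,255, 0,0,-0.01,0,0,0,255, 0,0,0,0,0,0,255]'
python3 -m inch '[0,0,0,0,0,0,0, 0,0,0,0,0,0,0, 0,0,0,0,0,0,0, 0,0,0,0,0,0,0, 0,0,0,0,0,0,0, 0,0,0,0,0,0,0]'
python3 -m inch '[0,0,0.03,0,0,0,0, 0,0,0.04,0,0,0,0, 0,0,0.04,0,0,0,0, 0,0,0.04,0,0,0,0, 0,0,0.04,0,0,0,0, 0,0,0.04,0,0,0,0, 0,0,0.04,0,0,0,0, 0,0,0.04,0,0,0,0, 0,0,0,0,0,0,0]'
python3 -c "
from h import *
np.set_printoptions(precision=1,suppress=True)
p,d=r.snapshot('top');q,ds=r.snapshot('side')
o=np.zeros((300,800,3),np.uint8);o[:,:400]=cv2.resize(p,(400,300));o[:,400:]=cv2.resize(q,(400,300));cv2.imwrite('pics/f.png',cv2.cvtColor(o,cv2.COLOR_RGB2BGR))
ex=np.array([.9937,-.1115,0]);ey=np.array([.1115,.9937,0])
P=cloud(ds,cam('side')).reshape(-1,3);Q=np.c_[P@ex,P@ey,P[:,2]]
m=(Q[:,2]>60)&(Q[:,2]<108)&(abs(Q[:,0]-540)<30)&(Q[:,1]<-10)&(Q[:,1]>-60);print('knob',np.percentile(Q[m],[2,50,98],axis=0))
"
```

```text
time: 16.9
tool_pos: [485.7, -598.5, -77.7]
tcp_rot: [179.9, -0.1, 170.8]
ft_force: [-0.5, 0.2, -1.0]
finger_gap: 47.7
time: 17.5
tool_pos: [486.1, -599.3, -76.3]
tcp_rot: [-180.0, 0.0, 170.8]
ft_force: [-0.8, -0.5, -0.0]
finger_gap: 85.3
time: 18.4
tool_pos: [487.9, -601.8, 243.6]
tcp_rot: [-179.5, 0.5, 170.8]
ft_force: [0.1, -0.7, 1.5]
finger_gap: 85.2
knob [[516.2 -35.7  62.2]
 [533.6 -25.1  91.1]
 [561.7 -12.5 106.2]]
```

View pics/f.png

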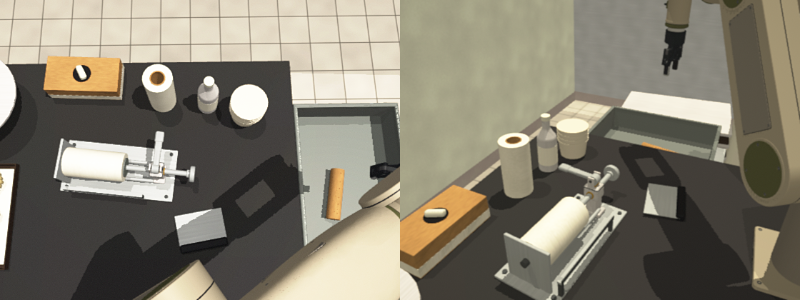

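The core lies in the tub at (334,193) and the lever points to the back at (160,143). The roll is pinned and the bystanders look unmoved.

```bash
python3 -c "
from bench import r
print(r.hand_in())"
```

```text
the job is handed in; nothing more can be done
None
```

The job is done and handed in at about 18.5 s of the 64 s allowed. No verdict comes back at hand-in.

- **Roll:** I pushed the knob until it stalled at about 30 N. The knob face moved 70 mm by the cameras and stayed within about 1 mm of there through the last look.
- **Lever:** I swung it over centre until the tool met the stop, peaking at about 52 N at the fingertips. The side-camera picture shows it level and pointing to the back. I tried a line fit of its slope, but the points included the clevis, so I relied on the picture and the height instead. Those points had a median of about 132 mm, roughly the top face of a lever lying level.
- **Core:** I gripped it, carried it over the end of the counter and set it in the tub. The last top view shows it lying there.
- **Everything else:** the spare roll, oil can, tubs and scraper look unmoved in the last pictures, judged by eye only.

On the first push the knob's rim caught the sloping upper part of the fingers, with about 12 N upward force. I backed off, raised the tool and finished with the fingertips. I did not test the clamp's holding force.

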